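Check-weigh and print on the rivet scale

ROBOT

A 7-joint arm with a two-finger parallel gripper is mounted at the origin on the work surface. World frame = base frame: x ahead of the robot, y to its left, z up, the work surface at z = 0. Lengths are in m, angles in rad, forces in N, time in s.
With the tool pointing down it reaches from about 0.425 to 1.025 m from the base axis. Payload 9.4 kg.
Tool frame: the origin (TCP) lies at the very end of the fingers, on their centre line; the grasp point (between the pads) lies 19 mm behind it; z points along the fingers, y is the line along which they close (so a half turn about z gives the same grasp; the last joint's range is limited). The gripper opens to 85 mm and grips with 20 to 120 N. Pads are 22 mm wide; open, the fingers measure 114 mm over their backs; the gripper's body (76 mm by 85 mm) begins 54 mm behind the grasp point. The pads swing forward as they close: fully open they stand 13 mm farther back than shut.
Start: joints at [1.102, 0.599, -0.003, 1.599, 0.002, 0.943, -0.08], TCP at [0.277, -0.67, 0.201] pointing down, gripper open.
Joint ranges: [-2.57, 2.57], [-0.35, 1.97], [-1.29, 1.29], [0.11, 2.56], [-1.05, 4.19], [0.11, 1.86], [-2.63, 2.63]. Speed limits (rad/s): [2.22, 2.22, 3.01, 3.01, 3.14, 3.14, 3.14].

INTERFACE

Orientations are given as a unit quaternion [w, x, y, z].
In Python, from plant import bot gives the robot as it stands. The module is installed in compiled form; this text tells all that it offers.
- The arm moves only by the tool carry_out, never from a script. Its argument "deltas" is a list of rows, each an object with "translation": the shift along the tool's x, y, z each as a share of 0.025 m, from -1 to 1, a list of three; "delta_rot": the turn, a rotation vector about the tool's x, y, z each as a share of 0.1 rad, from -1 to 1, a list of three; "fingers": the opening, from 0 (shut) to 1 (fully open). A call has exactly 5 rows; each row shifts and turns the commanded pose from where the row before left it, along the tool's axes as they then stand; what a row does not reach is not made up. A row lasts 1/10 s, in which the tool goes at most 50 mm and 8.59 degrees, less where a joint would pass 70% of its speed; a pose out of reach is approached as far as the arm can. A call with a number of a shift or a turn outside -1 to 1 is refused whole. A call with a gripper value outside its range is refused whole. The fingers move at their own pace and stop on an object; "grip_force" is the grip in N (left out, the last holds). Time passes only in rows, so rows that do not move let the fingers close, or fill a call up. It gives the time, the measured TCP pose, the force, the opening and the grip force at its end, in the units of the state.
- bot.get_state(): the state, without advancing time (a new reading comes with each control period).
- bot.read_camera(name): name is "scene" or "top" or "wrist"; returns a dict with "image" (420x560x3 uint8, red, green, blue), "fovy" (degrees; the focal length in pixels is half the picture's height over the tangent of half this angle, whatever the lens; pixels are square), "cx", "cy" (the principal point, pixels), "R" (3x3) and "t" (3): a world point X has camera coordinates R X + t. Camera axes: x right, y down, z forward; pixel columns grow to the right and rows downward; lengths in m; the calibration is good to about 2 mm. A picture is of the moment at which its call begins. There is no depth.
- bot.hand_in(): hands the job in; it is judged then, once.
The state is a dict: "time_s": time; "joint_pos": joint angles; "joint_vel": joint speeds; "effort": joint torques, N m; "tool_pos": TCP position; "tool_rot": TCP orientation; "force": force on the tool from outside, world axes, zero at the start; "moment": the same for the moment, N m; "finger_gap": finger opening in m; "gripper_force": force on a finger pad.
Only numpy, scipy, OpenCV 4.12 (cv2) and the standard library are available. Lean on these libraries where they do the work, as an engineer would, in place of code of your own. Each camera call takes 0.05 s, during which the arm holds its last target. There are 200 camera calls.

TASK

Check the rivet scale: take the taller of the two steel check weights out of the sloping rack and set it down gently, upright and centred inside the ring on the scale's pan, without knocking the sprung pan down to its bottom stop, and let go. Then, with the weight standing there, press the print lever at the scale's side all the way down to its stop, hold it there for a moment, and let it spring back. Leave the short weight in its place in the rack.

Things in the scene. Friction and masses are not known exactly. Their poses are not given: they have to be found in the camera images.
- tall_weight: The taller of two steel check weights: cylinder 42 mm diameter, 58 mm high, then a neck 18 mm in diameter and a grip knob 28 mm in diameter, 74 to 92 mm above the underside (total 92 mm); about 0.7 kg. Origin: centre of the underside; z up through the knob. Starts in either of the rack's two pockets, leaning 30 degrees with the rack.
- short_weight: The shorter steel check weight, same diameters: body 42 mm diameter and 34 mm high, knob 28 mm diameter from 50 to 68 mm (total height 68 mm). Origin: centre of the underside; z up through the knob. In the rack's other pocket.
- rack: Fixed wooden rack, base 130 x 190 mm. Two pockets, 55 mm to either side of its middle along y; their floors lie 45 mm above the table and slope 30 degrees, so the weights lean towards the rack's -x (robot side) against a wall 48 mm high; cheeks 32 mm high, 47 mm apart, stand beside each weight; the +x side is open. Origin: centre of the base, on the table.
- scale: Fixed ticket-printing bench scale: grey housing 220 (x) x 200 (y) x 65 mm high, low sloping display at its +x side, about as high as the pan, from 130 mm beyond its centre. Origin: centre of the underside, straight below the pan's centre; z up, front (-x) towards the robot.
- pan_centre (a point): Centre of the top face of the round steel pan (156 mm diameter, 100 mm above the table when empty), amid an engraved ring of 71 mm mean diameter. Moves down with the pan; axes as the scale's.
- pan (a joint): Travel of the sprung pan in m: 0 empty (top), grows downward, 0.022 on its bottom stop; 0.8 N per mm; the tall weight alone sinks it 6 to 10 mm.
- paddle (a point): Centre of the upper face of the black paddle (66 x 38 x 12 mm, its length along the lever) at the end of the print lever, on the scale's -y side, reaching towards the robot; about 145 mm above the table at rest, about 70 mm at the stop. Moves with the lever.
- lever_pivot (a point): Axis of the print lever, 115 mm from the paddle's centre, 82 mm above the table; the axis lies along the scale's y.
- print_lever (a joint): Angle of the sprung print lever in rad: 0 at rest (rising 28 degrees towards the paddle), grows as the paddle is pressed down, 0.63 at its stop. About 7 N at the paddle; springs back when let go.

How it is judged:
On the way, in this order (a step that is already met when the one before it is completed fails the run):
1. the tall weight stands upright, released and still, within 12 mm of the pan's centre, carried by the pan (horizontal distance between tall_weight and pan_centre below 0.012 m and angle between tall_weight's own z axis and vertical below 0.08 rad and value of joint pan between 0.004 and 0.014 m and contact force between tall_weight and pan above 2 N and contact force between tall_weight and the fingers below 0.1 N and linear speed of tall_weight below 0.02 m/s), for 0.3 s.
2. the print lever is pressed to its stop while the weight stands centred on the pan (horizontal distance between tall_weight and pan_centre below 0.012 m and angle between tall_weight's own z axis and vertical below 0.08 rad and value of joint pan between 0.004 and 0.014 m and contact force between tall_weight and pan above 2 N and value of joint print_lever above 0.57 rad), for 0.1 s.
At the end, for the whole second after the job is handed in: The tall weight stands upright (within 0.08 rad) and still on the pan, released, within 12 mm of the pan's centre, with the pan carrying it (sunk 4 to 14 mm); the print lever has sprung back (under 0.06 rad); the short weight is within 15 mm of where it was (all of step 1 and value of joint print_lever below 0.06 rad and distance of short_weight from where it was at the start of the episode below 0.015 m); the robot touches nothing.
It fails at once if the pan is knocked down to its bottom stop (over 20 mm) (value of joint pan above 0.02 m).
It fails at once if the short weight is taken or knocked out of its place (over 15 mm) (distance of short_weight from where it was at the start of the episode above 0.015 m).
It also fails if it takes over 58 s, if anything falls off the work surface, if the arm or the gripper's body presses on something with over 40 N, if the wrist force passes 120 N, or if a joint passes its speed limit or range.

## Working session

There is one attempt and no reset: what is moved stays moved. The work goes in short steps, Python scripts to look and compute and a tool call to move; the robot and the scene stay as the last step left them, time stands still between calls to the robot, and variables do not carry over. Pictures are saved under pics/ and viewed, at most 10 in all, crops included, and the job is handed in when it is done.

Besides the shell and the picture viewer there is one more tool, called after "Emit:" by a JSON object that holds its "op" and its "data". carry_out: Moves the arm, as the interface text tells. Shift numbers are shares of 0.025 m and turn numbers shares of 0.1 rad, none past 1 either way. Its arguments: {"type":"object","properties":{"deltas":{"type":"array","items":{"type":"object","properties":{"translation":{"type":"array","items":{"type":"number","minimum":-1,"maximum":1}},"delta_rot":{"type":"array","items":{"type":"number","minimum":-1,"maximum":1}},"fingers":{"type":"number"}}}},"grip_force":{"type":"number"}},"required":["deltas"]}

```bash
mkdir -p pics; python3 - <<'E'
from plant import bot
import cv2,numpy as np,pickle
d={n:bot.read_camera(n) for n in("scene","top","wrist")}
pickle.dump(d,open('c0.pkl','wb'))
for n in d:
    cv2.imwrite(f'pics/{n}0.png',d[n]["image"][:,:,::-1]); print(n,d[n]["fovy"],d[n]["cx"],d[n]["cy"],(-d[n]["R"].T@d[n]["t"]).round(3),d[n]["R"].round(2).tolist())
s=bot.get_state();print(s)
E
```

```text
scene 55.720982114579165 282.487094302312 205.47271450232842 [ 0.884 -0.302  0.811] [[0.77, 0.63, -0.02], [0.52, -0.65, -0.55], [-0.36, 0.41, -0.84]]
top 49.1213562388579 269.93673438497035 205.60330150035045 [0.385 0.017 1.243] [[-0.03, -1.0, -0.01], [-0.99, 0.03, -0.16], [0.16, 0.01, -0.99]]
wrist 58.52239230998041 277.1344201972808 212.90041668066232 [ 0.345 -0.642  0.373] [[0.38, -0.92, -0.0], [-0.88, -0.37, 0.29], [-0.27, -0.11, -0.96]]
{'time_s': 0.15, 'joint_pos': array([ 1.1023033 ,  0.59994675, -0.00256787,  1.59995257,  0.00178546,
        0.94290091, -0.07983403]), 'joint_vel': array([ 0.00049707, -0.00291346,  0.00062427, -0.0028088 ,  0.00052233,
       -0.00172366,  0.00017288]), 'effort': array([ 3.50358489e-03, -7.76993394e+01,  1.56668745e+00, -2.58240777e+01,
        1.24076457e-02,  6.71566639e-03, -3.73144587e-06]), 'tool_pos': array([ 0.27669527, -0.66969446,  0.2008088 ]), 'tool_rot': array([-5.80712395e-04,  9.80869880e-01,  1.94663597e-01, -1.61113153e-04]), 'force': array([ 0.74491931, -0.40203432, -0.53246853]), 'moment': array([ 0.00708352, -0.00068507, -0.01559812]), 'gripper_force': 0.0, 'finger_gap': 0.08543733530135764}
```

View pics/scene0.png

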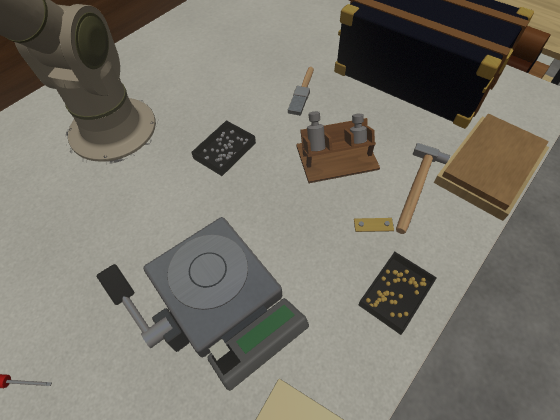

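View pics/top0.png

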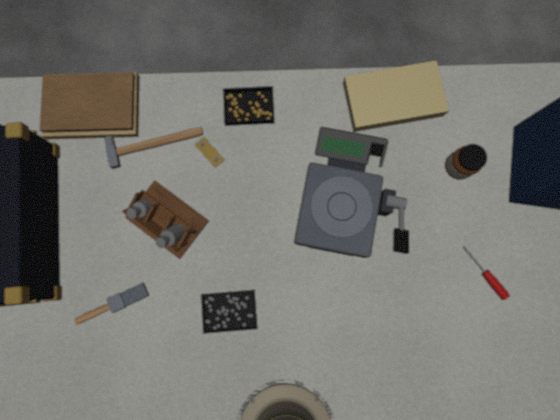

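The scene view shows the tall weight at about (315,130) and the short one at (357,128). In the top view the tall knob is near (163,241). The pan ring is at (208,269) in scene and (342,206) in top, and the paddle is at (115,283) in scene and (401,240) in top.

```bash
python3 - <<'E'
import cv2,numpy as np,pickle
d=pickle.load(open('c0.pkl','rb'))
def crop(n,x,y,w,h,k):return cv2.resize(d[n]["image"][y:y+h,x:x+w,::-1],None,fx=k,fy=k,interpolation=cv2.INTER_CUBIC)
a=np.hstack([crop('scene',290,100,100,75,4),crop('top',115,175,100,75,4)])
b=np.hstack([crop('scene',90,210,200,150,2),crop('top',285,120,133,100,3)[:300,:399]])
b=cv2.resize(b,(800,300))
cv2.imwrite('pics/crop1.png',np.vstack([a,b]))
E
```

```text
(no output)
```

View pics/crop1.png

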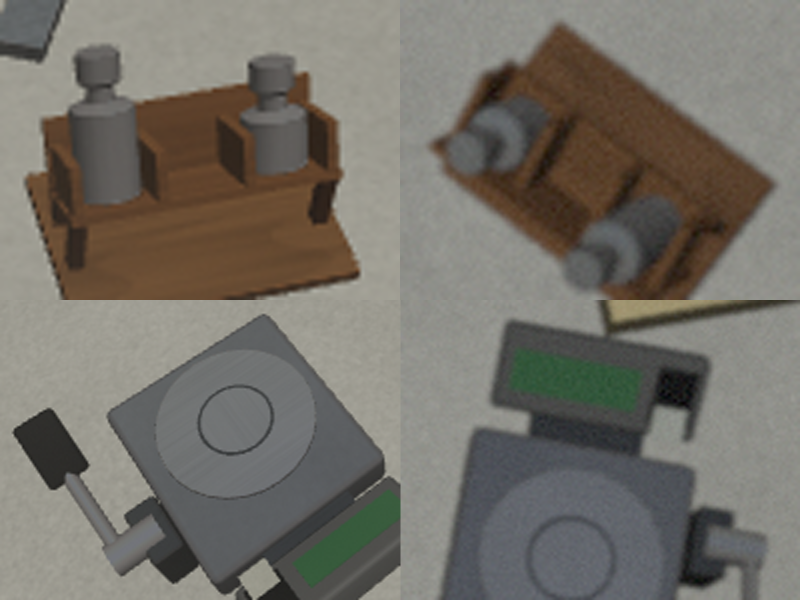

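The crops show clear knob outlines, pan ring and rack base edges. I'll turn those into world points.

```bash
cat > h.py <<'E'
import numpy as np,cv2
def ray(c,p):
    f=210/np.tan(np.radians(c["fovy"]/2));o=-c["R"].T@c["t"]
    v=c["R"].T@np.array([(p[0]-c["cx"])/f,(p[1]-c["cy"])/f,1]);return o,v/np.linalg.norm(v)
def plane(c,p,z):
    o,v=ray(c,p);return o+v*(z-o[2])/v[2]
def tri(c1,p1,c2,p2):
    o,v=ray(c1,p1);q,w=ray(c2,p2)
    s=np.linalg.lstsq(np.c_[v,-w],q-o,rcond=None)[0];a=o+v*s[0];b=q+w*s[1]
    return (a+b)/2,np.linalg.norm(a-b)
def proj(c,X):
    f=210/np.tan(np.radians(c["fovy"]/2));k=c["R"]@X+c["t"];return np.array([c["cx"]+f*k[0]/k[2],c["cy"]+f*k[1]/k[2]])
E
python3 - <<'E'
from h import *
import pickle
np.set_printoptions(precision=4,suppress=True)
d=pickle.load(open('c0.pkl','rb'));S=d['scene'];T=d['top']
print('knobT',tri(S,(314.2,116.7),T,(161.5,241.5)))
print('knobS',tri(S,(357.5,119.2),T,(132.5,212)))
print('ring',tri(S,(207.8,269.5),T,(342,206)),plane(S,(207.8,269.5),.1),plane(T,(342,206),.1))
def dark(c,x0,y0,x1,y1):
    g=cv2.cvtColor(c["image"],cv2.COLOR_RGB2GRAY)[y0:y1,x0:x1]
    m=(g<60).astype(np.uint8);k=cv2.findContours(m,0,2)[0];k=max(k,key=cv2.contourArea)
    r=cv2.minAreaRect(k);print(r,cv2.contourArea(k));return np.array(r[0])+[x0,y0]
ps=dark(S,90,255,137,310);pt=dark(T,385,222,415,260);print(ps,pt)
print('paddle',tri(S,ps,T,pt),plane(T,pt,.14),plane(S,ps,.14))
a=plane(T,(155,180.5),.01);b=plane(T,(208.75,221.25),.01);print('edge',a,b,np.linalg.norm(a-b),'yaw y axis',np.degrees(np.arctan2(*(a-b)[[1,0]])))
# scene base corners
a=plane(S,(290+65/4,100+298/4),.01);b=plane(S,(290+358/4,100+272/4),.01);print('edgeS',a,b,np.linalg.norm(a-b),np.degrees(np.arctan2(*(b-a)[[1,0]])))
# scale housing top corners
P=[(90+110/2,210+113/2),(90+265/2,210+16/2),(90+384/2,210+165/2),(90+225/2,210+283/2)]
Q=[plane(S,p,.065) for p in P];print(np.array(Q));
for i in range(4):
    e=Q[(i+1)%4]-Q[i];print(np.linalg.norm(e),np.degrees(np.arctan2(e[1],e[0])))
E
```

```text
knobT (array([0.4829, 0.2919, 0.1159]), np.float64(0.0019315684258107652))
knobS (array([0.5609, 0.3711, 0.0943]), np.float64(0.003351032307792288))
ring (array([ 0.5619, -0.1566,  0.103 ]), np.float64(0.00024154378763520192)) [ 0.5606 -0.1559  0.1   ] [ 0.5623 -0.1572  0.1   ]
((24.999996185302734, 29.0), (36.055511474609375, 22.188007354736328), 56.3099365234375) 735.0
((15.5, 18.5), (23.0, 13.0), 90.0) 275.0
[115. 284.] [400.5 240.5]
paddle (array([ 0.4683, -0.2883,  0.1388]), np.float64(0.0027197320475278635)) [ 0.4687 -0.2867  0.14  ] [ 0.4684 -0.2896  0.14  ]
edge [0.661  0.3384 0.01  ] [0.5443 0.191  0.01  ] 0.188010638966965 yaw y axis 51.60596863078971
edgeS [0.5286 0.2046 0.01  ] [0.662  0.3379 0.01  ] 0.18856394446599203 44.977430711819956
[[ 0.4393 -0.2253  0.065 ]
 [ 0.4823 -0.0413  0.065 ]
 [ 0.6933 -0.0914  0.065 ]
 [ 0.6522 -0.2688  0.065 ]]
0.18897843027422967 76.84927040830499
0.21694074947472997 -13.365642610672623
0.18207985969550214 -103.06622078397656
0.21729300214633768 168.45398213986587
```

```bash
cat >> h.py <<'E'
from scipy.spatial.transform import Rotation as Ro
def pose(s): return np.array(s["tool_pos"]),Ro.from_quat(np.array(s["tool_rot"])[[1,2,3,0]])
def rows(p,R,p2,R2,n=None):
    "n equal rows from pose to pose, in the shares of the move tool, rounded"
    w=(R.inv()*R2).as_rotvec();d=np.array(p2)-p
    n=n or int(np.ceil(max(np.linalg.norm(d)/.025,np.linalg.norm(w)/.1)))
    out=[]
    for i in range(n):
        t=(R*Ro.from_rotvec(w*i/n)).inv().apply(d/n)/.025
        out.append(t.round(3).tolist())
    print(n,'rot',(w/n/.1).round(3).tolist())
    if np.linalg.norm(w)<1e-3: print('trans',out[0])
    else: [print(o) for o in out]
xr=np.array([np.cos(np.radians(-38.4)),np.sin(np.radians(-38.4)),0]);zu=np.array([0,0,1.])
a=-.5*xr+.866*zu
def frame(y,z): y=y/np.linalg.norm(y);z=z/np.linalg.norm(z);return Ro.from_matrix(np.c_[np.cross(y,z),y,z])
RG=frame(.866*xr+.5*zu,-a)
E
python3 - <<'E'
from h import *
from plant import bot
p,R=pose(bot.get_state())
A=np.array([.5,-.22,.28]);rows(p,R,A,R,25)
rows(A,R,[.455,.314,.2],RG,25)
E
```

```text
25 rot [0.0, 0.0, 0.0]
trans [0.605, -0.529, -0.126]
25 rot [-0.205, 0.053, -0.199]
[0.26, -0.817, 0.129]
[0.275, -0.814, 0.114]
[0.291, -0.811, 0.098]
[0.307, -0.807, 0.083]
[0.322, -0.802, 0.069]
[0.338, -0.797, 0.054]
[0.353, -0.791, 0.039]
[0.369, -0.784, 0.025]
[0.384, -0.777, 0.011]
[0.399, -0.769, -0.003]
[0.415, -0.761, -0.016]
[0.43, -0.752, -0.029]
[0.445, -0.743, -0.042]
[0.46, -0.733, -0.055]
[0.475, -0.722, -0.068]
[0.489, -0.711, -0.08]
[0.504, -0.7, -0.092]
[0.518, -0.687, -0.103]
[0.532, -0.675, -0.114]
[0.546, -0.662, -0.125]
[0.56, -0.648, -0.136]
[0.573, -0.634, -0.146]
[0.587, -0.619, -0.156]
[0.6, -0.604, -0.165]
[0.612, -0.588, -0.174]
```

Emit:
{"op": "carry_out", "data": {"deltas": [{"translation": [0.605,-0.529,-0.126],"delta_rot": [0,0,0],"fingers": 1},{"translation": [0.605,-0.529,-0.126],"delta_rot": [0,0,0],"fingers": 1},{"translation": [0.605,-0.529,-0.126],"delta_rot": [0,0,0],"fingers": 1},{"translation": [0.605,-0.529,-0.126],"delta_rot": [0,0,0],"fingers": 1},{"translation": [0.605,-0.529,-0.126],"delta_rot": [0,0,0],"fingers": 1}]}}

```text
time_s: 0.65
tool_pos: [0.3227, -0.578, 0.2178]
tool_rot: [0.0, 0.981, 0.195, 0.0]
force: [0.6, -0.1, 0.2]
finger_gap: 0.0851
gripper_force: 0.0
```

Emit:
{"op": "carry_out", "data": {"deltas": [{"translation": [0.605,-0.529,-0.126],"delta_rot": [0,0,0],"fingers": 1},{"translation": [0.605,-0.529,-0.126],"delta_rot": [0,0,0],"fingers": 1},{"translation": [0.605,-0.529,-0.126],"delta_rot": [0,0,0],"fingers": 1},{"translation": [0.605,-0.529,-0.126],"delta_rot": [0,0,0],"fingers": 1},{"translation": [0.605,-0.529,-0.126],"delta_rot": [0,0,0],"fingers": 1}]}}

```text
time_s: 1.15
tool_pos: [0.3668, -0.4886, 0.2333]
tool_rot: [0.0, 0.981, 0.195, 0.0]
force: [0.4, -0.5, 0.2]
finger_gap: 0.0853
gripper_force: 0.0
```

Emit:
{"op": "carry_out", "data": {"deltas": [{"translation": [0.605,-0.529,-0.126],"delta_rot": [0,0,0],"fingers": 1},{"translation": [0.605,-0.529,-0.126],"delta_rot": [0,0,0],"fingers": 1},{"translation": [0.605,-0.529,-0.126],"delta_rot": [0,0,0],"fingers": 1},{"translation": [0.605,-0.529,-0.126],"delta_rot": [0,0,0],"fingers": 1},{"translation": [0.605,-0.529,-0.126],"delta_rot": [0,0,0],"fingers": 1}]}}

```text
time_s: 1.65
tool_pos: [0.4113, -0.3986, 0.249]
tool_rot: [0.0, 0.981, 0.195, 0.0]
force: [-0.0, -0.2, 0.6]
finger_gap: 0.0851
gripper_force: 0.0
```

Emit:
{"op": "carry_out", "data": {"deltas": [{"translation": [0.605,-0.529,-0.126],"delta_rot": [0,0,0],"fingers": 1},{"translation": [0.605,-0.529,-0.126],"delta_rot": [0,0,0],"fingers": 1},{"translation": [0.605,-0.529,-0.126],"delta_rot": [0,0,0],"fingers": 1},{"translation": [0.605,-0.529,-0.126],"delta_rot": [0,0,0],"fingers": 1},{"translation": [0.605,-0.529,-0.126],"delta_rot": [0,0,0],"fingers": 1}]}}

```text
time_s: 2.15
tool_pos: [0.4557, -0.3086, 0.2648]
tool_rot: [0.0, 0.981, 0.195, 0.0]
force: [-0.4, -0.5, -1.3]
finger_gap: 0.0856
gripper_force: 0.0
```

Emit:
{"op": "carry_out", "data": {"deltas": [{"translation": [0.605,-0.529,-0.126],"delta_rot": [0,0,0],"fingers": 1},{"translation": [0.605,-0.529,-0.126],"delta_rot": [0,0,0],"fingers": 1},{"translation": [0.605,-0.529,-0.126],"delta_rot": [0,0,0],"fingers": 1},{"translation": [0.605,-0.529,-0.126],"delta_rot": [0,0,0],"fingers": 1},{"translation": [0.605,-0.529,-0.126],"delta_rot": [0,0,0],"fingers": 1}]}}

```text
time_s: 2.65
tool_pos: [0.5002, -0.2186, 0.2805]
tool_rot: [0.0, 0.981, 0.195, 0.0]
force: [0.8, -0.1, -0.5]
finger_gap: 0.0854
gripper_force: 0.0
```

```bash
python3 - <<'E'
from plant import bot
import cv2,pickle
c=bot.read_camera('wrist');pickle.dump(c,open('w1.pkl','wb'));cv2.imwrite('pics/w1.png',c["image"][:,:,::-1])
E
```

```text
(no output)
```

View pics/w1.png

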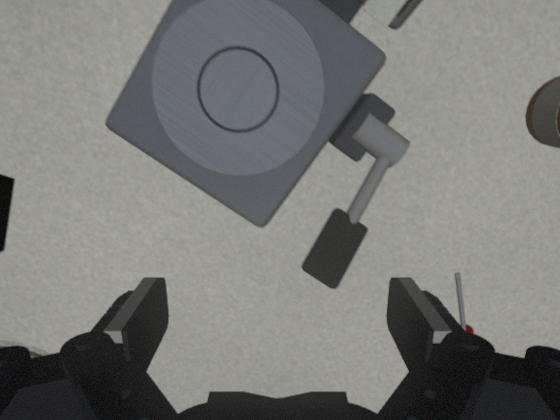

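Emit:
{"op": "carry_out", "data": {"deltas": [{"translation": [0.26,-0.817,0.129],"delta_rot": [-0.205,0.053,-0.199],"fingers": 1},{"translation": [0.275,-0.814,0.114],"delta_rot": [-0.205,0.053,-0.199],"fingers": 1},{"translation": [0.291,-0.811,0.098],"delta_rot": [-0.205,0.053,-0.199],"fingers": 1},{"translation": [0.307,-0.807,0.083],"delta_rot": [-0.205,0.053,-0.199],"fingers": 1},{"translation": [0.322,-0.802,0.069],"delta_rot": [-0.205,0.053,-0.199],"fingers": 1}]}}

```text
time_s: 3.2
tool_pos: [0.4907, -0.112, 0.2642]
tool_rot: [0.048, 0.968, 0.243, 0.023]
force: [0.7, -0.1, -0.1]
finger_gap: 0.0857
gripper_force: 0.0
```

Emit:
{"op": "carry_out", "data": {"deltas": [{"translation": [0.338,-0.797,0.054],"delta_rot": [-0.205,0.053,-0.199],"fingers": 1},{"translation": [0.353,-0.791,0.039],"delta_rot": [-0.205,0.053,-0.199],"fingers": 1},{"translation": [0.369,-0.784,0.025],"delta_rot": [-0.205,0.053,-0.199],"fingers": 1},{"translation": [0.384,-0.777,0.011],"delta_rot": [-0.205,0.053,-0.199],"fingers": 1},{"translation": [0.399,-0.769,-0.003],"delta_rot": [-0.205,0.053,-0.199],"fingers": 1}]}}

```text
time_s: 3.7
tool_pos: [0.4816, -0.0053, 0.2482]
tool_rot: [0.095, 0.951, 0.29, 0.046]
force: [0.3, -0.1, 0.1]
finger_gap: 0.0855
gripper_force: 0.0
```

Emit:
{"op": "carry_out", "data": {"deltas": [{"translation": [0.415,-0.761,-0.016],"delta_rot": [-0.205,0.053,-0.199],"fingers": 1},{"translation": [0.43,-0.752,-0.029],"delta_rot": [-0.205,0.053,-0.199],"fingers": 1},{"translation": [0.445,-0.743,-0.042],"delta_rot": [-0.205,0.053,-0.199],"fingers": 1},{"translation": [0.46,-0.733,-0.055],"delta_rot": [-0.205,0.053,-0.199],"fingers": 1},{"translation": [0.475,-0.722,-0.068],"delta_rot": [-0.205,0.053,-0.199],"fingers": 1}]}}

```text
time_s: 4.2
tool_pos: [0.4726, 0.1015, 0.2321]
tool_rot: [0.142, 0.929, 0.336, 0.069]
force: [0.2, 0.5, 0.3]
finger_gap: 0.0854
gripper_force: 0.0
```

Emit:
{"op": "carry_out", "data": {"deltas": [{"translation": [0.489,-0.711,-0.08],"delta_rot": [-0.205,0.053,-0.199],"fingers": 1},{"translation": [0.504,-0.7,-0.092],"delta_rot": [-0.205,0.053,-0.199],"fingers": 1},{"translation": [0.518,-0.687,-0.103],"delta_rot": [-0.205,0.053,-0.199],"fingers": 1},{"translation": [0.532,-0.675,-0.114],"delta_rot": [-0.205,0.053,-0.199],"fingers": 1},{"translation": [0.546,-0.662,-0.125],"delta_rot": [-0.205,0.053,-0.199],"fingers": 1}]}}

```text
time_s: 4.7
tool_pos: [0.4635, 0.2083, 0.2159]
tool_rot: [0.188, 0.901, 0.379, 0.091]
force: [0.5, -0.0, -0.8]
finger_gap: 0.0856
gripper_force: 0.0
```

The wrist view shows the ring centred at about (238,89) and the paddle at (335,248), with its lever going to (380,145).

Emit:
{"op": "carry_out", "data": {"deltas": [{"translation": [0.56,-0.648,-0.136],"delta_rot": [-0.205,0.053,-0.199],"fingers": 1},{"translation": [0.573,-0.634,-0.146],"delta_rot": [-0.205,0.053,-0.199],"fingers": 1},{"translation": [0.587,-0.619,-0.156],"delta_rot": [-0.205,0.053,-0.199],"fingers": 1},{"translation": [0.6,-0.604,-0.165],"delta_rot": [-0.205,0.053,-0.199],"fingers": 1},{"translation": [0.612,-0.588,-0.174],"delta_rot": [-0.205,0.053,-0.199],"fingers": 1}]}}

```text
time_s: 5.2
tool_pos: [0.4544, 0.315, 0.1998]
tool_rot: [0.233, 0.869, 0.421, 0.113]
force: [0.6, -0.5, -1.4]
finger_gap: 0.0851
gripper_force: 0.0
```

```bash
python3 - <<'E'
from plant import bot
import cv2,pickle
from h import *
np.set_printoptions(precision=4,suppress=True)
w=pickle.load(open('w1.pkl','rb'));d=pickle.load(open('c0.pkl','rb'))
print('ring',plane(w,(238,89),.1),tri(w,(238,89),d['scene'],(207.8,269.5)),'paddle',tri(w,(335,248),d['scene'],(115.5,284)),tri(w,(335,248),d['top'],(400.5,240.5)))
c=bot.read_camera('wrist');pickle.dump(c,open('w2.pkl','wb'));im=c["image"][:,:,::-1].copy()
k=np.array([.483,.292,.1159])
for s in (-.009,.009,-.083): cv2.circle(im,tuple(int(v) for v in proj(c,k+s*a).round()),3,(0,0,255),1)
cv2.imwrite('pics/w2.png',im)
s=bot.get_state();print(s['joint_pos'],*pose(s)[0],pose(s)[1].as_matrix(),RG.as_matrix())
E
```

```text
ring [ 0.5633 -0.1551  0.1   ] (array([ 0.5633, -0.1564,  0.1056]), np.float64(0.0014051781729007345)) paddle (array([ 0.4694, -0.2885,  0.1392]), np.float64(0.0017653857075718526)) (array([ 0.4691, -0.2883,  0.1359]), np.float64(0.0009568540059355468))
[-0.8541  0.4486 -0.2664  2.0806  0.8204  0.9299 -2.3715] 0.45321273399406364 0.31979483641116735 0.19879262461967956 [[ 0.6156  0.6826  0.3938]
 [ 0.7881 -0.5337 -0.3067]
 [ 0.0008  0.4992 -0.8665]] [[ 0.6211  0.6787  0.3919]
 [ 0.7837 -0.5379 -0.3106]
 [-0.      0.5    -0.866 ]]
```

View pics/w2.png

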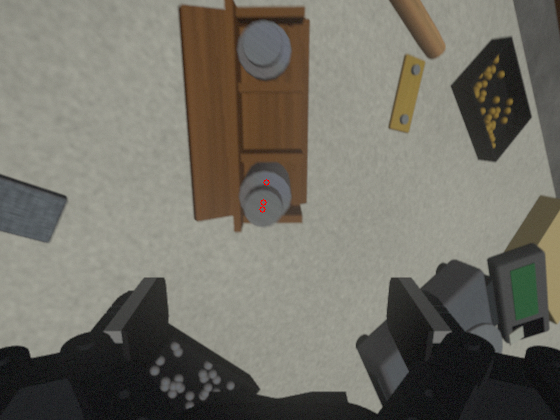

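The projected knob points fall on the tall weight's knob at about (264,206), so the position holds. Next is the approach along its axis.

```bash
python3 - <<'E'
from plant import bot
from h import *
p,R=pose(bot.get_state());k=np.array([.483,.292,.1159])
g=k-.019*a;q=g+.06*a
rows(p,R,q,RG,5);rows(q,RG,g,RG,5);print(g)
E
```

```text
5 rot [-0.002, -0.009, 0.012]
[-0.028, -0.05, 0.409]
[-0.027, -0.05, 0.409]
[-0.027, -0.05, 0.409]
[-0.027, -0.05, 0.409]
[-0.027, -0.05, 0.409]
5 rot [0.0, 0.0, 0.0]
trans [0.0, 0.0, 0.48]
[0.49044509 0.2860991  0.099446  ]
```

Emit:
{"op": "carry_out", "data": {"deltas": [{"translation": [-0.027,-0.05,0.409],"delta_rot": [-0.002,-0.009,0.012],"fingers": 1},{"translation": [-0.027,-0.05,0.409],"delta_rot": [-0.002,-0.009,0.012],"fingers": 1},{"translation": [-0.027,-0.05,0.409],"delta_rot": [-0.002,-0.009,0.012],"fingers": 1},{"translation": [-0.027,-0.05,0.409],"delta_rot": [-0.002,-0.009,0.012],"fingers": 1},{"translation": [-0.027,-0.05,0.409],"delta_rot": [-0.002,-0.009,0.012],"fingers": 1}]}}

```text
time_s: 5.75
tool_pos: [0.469, 0.2975, 0.1516]
tool_rot: [0.234, 0.871, 0.417, 0.111]
force: [0.3, 0.7, 0.1]
finger_gap: 0.0851
gripper_force: 0.0
```

Emit:
{"op": "carry_out", "data": {"deltas": [{"translation": [0,0,0.48],"delta_rot": [0,0,0],"fingers": 1},{"translation": [0,0,0.48],"delta_rot": [0,0,0],"fingers": 1},{"translation": [0,0,0.48],"delta_rot": [0,0,0],"fingers": 1},{"translation": [0,0,0.48],"delta_rot": [0,0,0],"fingers": 1},{"translation": [0,0,0.48],"delta_rot": [0,0,0],"fingers": 1}]}}

```text
time_s: 6.25
tool_pos: [0.4924, 0.2793, 0.0995]
tool_rot: [0.234, 0.871, 0.417, 0.111]
force: [-0.3, -1.2, -0.4]
finger_gap: 0.0855
gripper_force: 0.0
```

```bash
python3 - <<'E'
from plant import bot
from h import *
c=bot.read_camera('wrist');s=bot.get_state()
print(s['tool_pos'],s['tool_rot'],RG.as_quat()[[3,0,1,2]],s['force'],s['joint_pos'])
cv2.imwrite('pics/w3.png',c["image"][:,:,::-1])
E
```

```text
[0.49259875 0.27807775 0.09824633] [0.23488024 0.870988   0.41716199 0.11039498] [0.23302517 0.86963967 0.42040024 0.11264877] [ 1.4553972  -0.39575914 -0.49740694] [-0.82865542  0.59988939 -0.16282417  2.16529101  1.03748422  0.73406685
 -2.55690166]
```

View pics/w3.png

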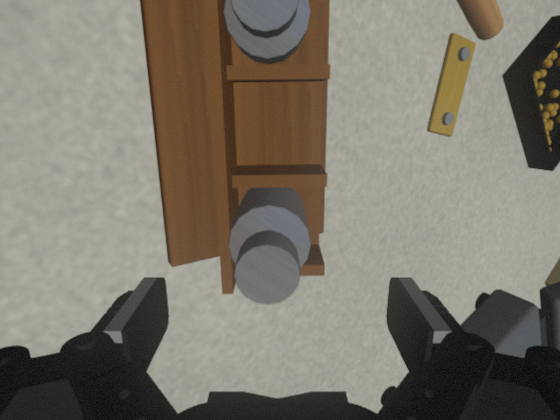

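The wrist view shows the knob at (267,270) and the finger midline at about column 278. The tool is about 5 mm off, which agrees with the state reading. I'll correct that and turn about the tool z axis to take joint 7 away from its limit.

Emit:
{"op": "carry_out", "data": {"deltas": [{"translation": [0.196,-0.208,-0.176],"delta_rot": [0,0,0],"fingers": 1},{"translation": [0,0,0],"delta_rot": [0,0,-0.5],"fingers": 1},{"translation": [0,0,0],"delta_rot": [0,0,-0.5],"fingers": 1},{"translation": [0,0,0],"delta_rot": [0,0,0],"fingers": 1},{"translation": [0,0,0],"delta_rot": [0,0,0],"fingers": 1}]}}

```text
time_s: 6.8
tool_pos: [0.4897, 0.2885, 0.102]
tool_rot: [0.239, 0.849, 0.46, 0.1]
force: [-0.8, 0.8, -1.0]
finger_gap: 0.0852
gripper_force: 0.0
```

```bash
python3 - <<'E'
from plant import bot
from h import *
s=bot.get_state();p,R=pose(s);k=np.array([.483,.292,.1159])
print(p,k-.019*a,s['joint_pos'],R.inv().apply(k-.019*a-p),R.inv().apply(a))
E
```

```text
[0.48973718 0.28848608 0.10196801] [0.49044509 0.2860991  0.099446  ] [-0.82538062  0.59818581 -0.19013329  2.1513718   1.02556185  0.7582654
 -2.45677883] [-0.00145824  0.00036657  0.00320913] [-4.17937248e-03  4.19850174e-04 -9.99969178e-01]
```

Emit:
{"op": "carry_out", "data": {"deltas": [{"translation": [-0.058,0.015,0.128],"delta_rot": [0,0,0],"fingers": 1},{"translation": [0,0,0],"delta_rot": [0,0,-0.8],"fingers": 1},{"translation": [0,0,0],"delta_rot": [0,0,-0.8],"fingers": 1},{"translation": [0,0,0],"delta_rot": [0,0,-0.8],"fingers": 1},{"translation": [0,0,0],"delta_rot": [0,0,0],"fingers": 0.6}], "grip_force": 70}}

```text
time_s: 7.3
tool_pos: [0.4906, 0.2851, 0.099]
tool_rot: [0.25, 0.788, 0.559, 0.07]
force: [0.9, 0.7, -0.1]
finger_gap: 0.0733
gripper_force: 0.0
```

Emit:
{"op": "carry_out", "data": {"deltas": [{"translation": [0,0,0],"delta_rot": [0,0,0],"fingers": 0.45},{"translation": [0,0,0],"delta_rot": [0,0,0],"fingers": 0.38},{"translation": [0,0,0],"delta_rot": [0,0,0],"fingers": 0.3},{"translation": [0,0,0],"delta_rot": [0,0,0],"fingers": 0},{"translation": [0,0,0],"delta_rot": [0,0,0],"fingers": 0}]}}

```text
time_s: 7.8
tool_pos: [0.4905, 0.2854, 0.0991]
tool_rot: [0.25, 0.788, 0.559, 0.07]
force: [0.0, 0.6, -0.5]
finger_gap: 0.0004
gripper_force: 0.0
```

```bash
python3 - <<'E'
from plant import bot
from h import *
s=bot.get_state();p,R=pose(s);k=np.array([.483,.292,.1159])
print(s['time_s'],p,R.as_matrix(),s['joint_pos'],s['finger_gap'],s['gripper_force'],s['force'],R.inv().apply(k-.019*a-p),R.inv().apply(a))
E
```

```text
7.8 [0.4905263  0.28535317 0.09914417] [[ 0.36601991  0.84517428  0.38949951]
 [ 0.91521936 -0.25112384 -0.31513543]
 [-0.16853175  0.47182334 -0.86543619]] [-0.79470943  0.6046409  -0.22785766  2.15454383  1.04927326  0.77366795
 -2.23743773] 0.000365715590499369 0.0 [ 0.0446792   0.58446104 -0.48629012] [ 0.0006021  -0.00011355 -0.00052792] [-5.12896258e-03 -5.72276030e-04 -9.99964682e-01]
```

```bash
python3 - <<'E'
from plant import bot
from h import *
import pickle
c=bot.read_camera('wrist');S=bot.read_camera('scene');T=bot.read_camera('top');pickle.dump((c,S,T),open('c4.pkl','wb'))
im=c["image"][130:420,:,::-1].copy()
l=cv2.resize(S["image"][95:180,285:400,::-1],(400,295),interpolation=2);r=cv2.resize(T["image"][175:260,110:225,::-1],(400,295),interpolation=2)
im=cv2.copyMakeBorder(im,0,0,120,120,0)
cv2.imwrite('pics/w4.png',np.vstack([im,np.hstack([l,r])]))
E
```

```text
(no output)
```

View pics/w4.png

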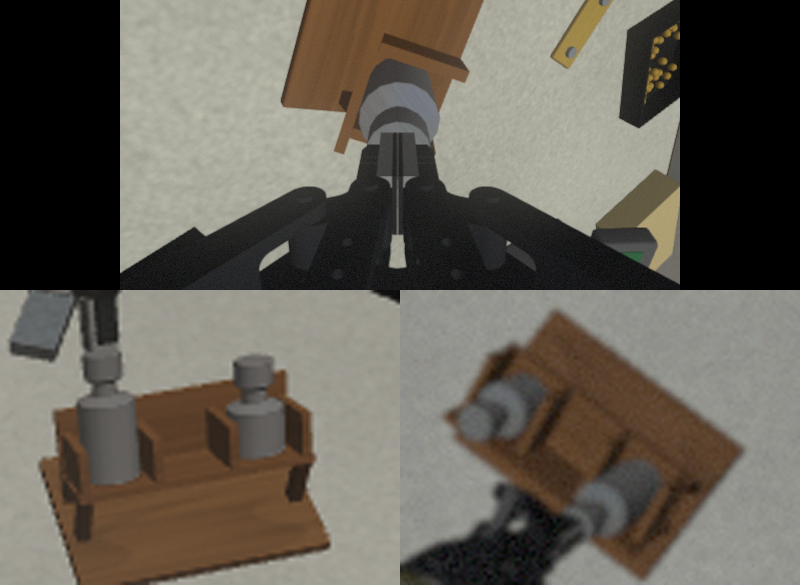

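```bash
python3 - <<'E'
from plant import bot
from h import *
import pickle
np.set_printoptions(precision=4,suppress=True)
c,S,T=pickle.load(open('c4.pkl','rb'));p,R=pose(bot.get_state())
z=R.as_matrix()[:,2]
for n,X in (('tcp',p),('gp',p-.019*z),('-60',p-.06*z)): print(n,proj(c,X),'scene',proj(S,X),(proj(S,X)-[285,95])*3.478+[0,290],'top',(proj(T,X)-[110,175])*3.478+[400,290])
w=pickle.load(open('w2.pkl','rb'))
print('knobtop w2/scene',tri(w,(264,206),S,(314.2,113.5)),'knobtop pred',np.array([.483,.292,.1159])+.009*a)
print('cam center in tool',R.inv().apply(-c['R'].T@c['t']-p), 'R', (c['R']@R.as_matrix()).round(3))
E
```

```text
tcp [276.8515 254.28  ] scene [315.1383 124.4381] [104.821  392.3858] top [595.0295 513.1545]
gp [276.7756 271.0425] scene [314.5284 116.8558] [102.6998 366.0146] top [581.0447 521.8273]
-60 [276.5385 323.3863] scene [313.1747 100.0262] [ 97.9916 307.481 ] top [549.3516 541.4822]
knobtop w2/scene (array([0.4809, 0.2943, 0.1227]), np.float64(0.0022872779343148303)) knobtop pred [0.4795 0.2948 0.1237]
cam center in tool [ 0.0734  0.0003 -0.172 ] R [[ 0.001  1.     0.001]
 [-0.957  0.001 -0.289]
 [-0.289 -0.001  0.957]]
```

```bash
python3 - <<'E'
from h import *
import pickle
c,S,T=pickle.load(open('c4.pkl','rb'))
def cr(c,x,y,w,h,k): return cv2.resize(cv2.convertScaleAbs(c["image"][y:y+h,x:x+w,::-1],alpha=1.6),(w*k,h*k),interpolation=2)
cv2.imwrite('pics/w5.png',np.hstack([cr(c,227,170,100,140,4),cr(S,290,80,50,70,8)]))
E
```

```text
(no output)
```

View pics/w5.png

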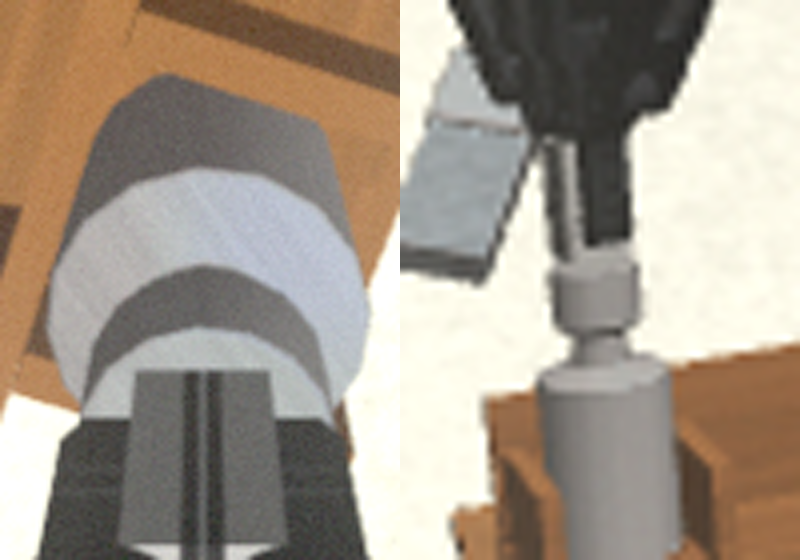

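The crops show the fingers shut just above the knob's top face. In both the wrist and scene views the real fingertips end about 34 mm short of the reported TCP, and the knob is where I measured it. I'll open, go 32 mm further along the axis, and close again.

Emit:
{"op": "carry_out", "data": {"deltas": [{"translation": [0,0,0],"delta_rot": [0,0,0],"fingers": 1},{"translation": [0,0,0],"delta_rot": [0,0,0],"fingers": 1},{"translation": [0,0,0],"delta_rot": [0,0,0],"fingers": 1},{"translation": [0,0,0],"delta_rot": [0,0,0],"fingers": 1},{"translation": [0,0,0],"delta_rot": [0,0,0],"fingers": 1}]}}

```text
time_s: 8.45
tool_pos: [0.4905, 0.2853, 0.0991]
tool_rot: [0.25, 0.788, 0.559, 0.07]
force: [0.1, -0.3, -0.1]
finger_gap: 0.0724
gripper_force: 0.0
```

Emit:
{"op": "carry_out", "data": {"deltas": [{"translation": [0,0,0.32],"delta_rot": [0,0,0],"fingers": 1},{"translation": [0,0,0.32],"delta_rot": [0,0,0],"fingers": 1},{"translation": [0,0,0.32],"delta_rot": [0,0,0],"fingers": 1},{"translation": [0,0,0.32],"delta_rot": [0,0,0],"fingers": 1},{"translation": [0,0,0],"delta_rot": [0,0,0],"fingers": 1}]}}

```text
time_s: 8.95
tool_pos: [0.5031, 0.2741, 0.0702]
tool_rot: [0.25, 0.788, 0.559, 0.069]
force: [-0.6, 0.7, -0.4]
finger_gap: 0.0854
gripper_force: 0.0
```

Emit:
{"op": "carry_out", "data": {"deltas": [{"translation": [0,0,0],"delta_rot": [0,0,0],"fingers": 0.6},{"translation": [0,0,0],"delta_rot": [0,0,0],"fingers": 0.45},{"translation": [0,0,0],"delta_rot": [0,0,0],"fingers": 0.38},{"translation": [0,0,0],"delta_rot": [0,0,0],"fingers": 0.2},{"translation": [0,0,0],"delta_rot": [0,0,0],"fingers": 0}]}}

```text
time_s: 9.45
tool_pos: [0.5033, 0.2755, 0.0721]
tool_rot: [0.25, 0.788, 0.559, 0.071]
force: [-1.1, 0.5, 5.4]
finger_gap: 0.0256
gripper_force: 68.5
```

```bash
python3 - <<'E'
from plant import bot
from h import *
s=bot.get_state();p,R=pose(s);np.set_printoptions(precision=4,suppress=True)
print(s['time_s'],p,s['joint_pos'],s['finger_gap'],s['gripper_force'],s['force'],R.inv().apply(np.array([.483,.292,.1159])-p))
E
```

```text
9.45 [0.5033 0.2755 0.0721] [-0.7857  0.6507 -0.1992  2.1663  1.1253  0.7288 -2.2961] 0.025570314527429226 68.51250809166231 [-1.0889  0.4592  5.4476] [ 0.0003 -0.0006 -0.051 ]
```

Gripped: 25.6 mm gap and 68 N. Now I'll lift out along the weight's axis.

Emit:
{"op": "carry_out", "data": {"deltas": [{"translation": [0,0,-0.3],"delta_rot": [0,0,0],"fingers": 0},{"translation": [0,0,-0.5],"delta_rot": [0,0,0],"fingers": 0},{"translation": [0,0,-0.7],"delta_rot": [0,0,0],"fingers": 0},{"translation": [0,0,-0.8],"delta_rot": [0,0,0],"fingers": 0},{"translation": [0,0,-0.8],"delta_rot": [0,0,0],"fingers": 0}], "grip_force": 80}}

```text
time_s: 9.95
tool_pos: [0.4713, 0.3004, 0.1393]
tool_rot: [0.249, 0.788, 0.559, 0.07]
force: [-0.1, -0.0, -5.9]
finger_gap: 0.0255
gripper_force: 79.3
```

Emit:
{"op": "carry_out", "data": {"deltas": [{"translation": [0,0,-0.8],"delta_rot": [0,0,0],"fingers": 0},{"translation": [0,0,-0.8],"delta_rot": [0,0,0],"fingers": 0},{"translation": [0,0,-0.6],"delta_rot": [0,0,0],"fingers": 0},{"translation": [0,0,-0.3],"delta_rot": [0,0,0],"fingers": 0},{"translation": [0,0,0],"delta_rot": [0,0,0],"fingers": 0}]}}

```text
time_s: 10.45
tool_pos: [0.4481, 0.3201, 0.1933]
tool_rot: [0.249, 0.788, 0.559, 0.071]
force: [0.6, -0.4, -5.0]
finger_gap: 0.0254
gripper_force: 79.3
```

```bash
python3 - <<'E'
from plant import bot
from h import *
s=bot.get_state();p,R=pose(s);np.set_printoptions(precision=4,suppress=True)
print(s['time_s'],p,s['joint_pos'],s['finger_gap'],s['gripper_force'],s['force'])
M=R.as_matrix();y=M[:,1].copy();y[2]=0
U=frame(y,np.array([0,0,-1.]));rows(p,R,[.50,.12,.27],U,10)
rows([.50,.12,.27],U,[.5625,-.156,.24],U,15)
c=bot.read_camera('wrist');cv2.imwrite('pics/w6.png',c["image"][:,:,::-1])
E
```

```text
10.45 [0.4481 0.3201 0.1933] [-0.8317  0.4611 -0.3105  2.0836  0.8343  0.948  -2.0732] 0.025373313910898906 79.29976327344775 [ 0.5554 -0.3972 -5.0155]
10 rot [0.49, 0.187, -0.047]
[-0.709, 0.521, 0.066]
[-0.712, 0.52, 0.028]
[-0.715, 0.517, -0.011]
[-0.716, 0.512, -0.05]
[-0.718, 0.506, -0.088]
[-0.718, 0.497, -0.126]
[-0.717, 0.486, -0.164]
[-0.716, 0.474, -0.2]
[-0.714, 0.46, -0.237]
[-0.712, 0.444, -0.272]
15 rot [0.0, 0.0, 0.0]
trans [-0.658, 0.369, 0.08]
```

Emit:
{"op": "carry_out", "data": {"deltas": [{"translation": [-0.709,0.521,0.066],"delta_rot": [0.49,0.187,-0.047],"fingers": 0},{"translation": [-0.712,0.52,0.028],"delta_rot": [0.49,0.187,-0.047],"fingers": 0},{"translation": [-0.715,0.517,-0.011],"delta_rot": [0.49,0.187,-0.047],"fingers": 0},{"translation": [-0.716,0.512,-0.05],"delta_rot": [0.49,0.187,-0.047],"fingers": 0},{"translation": [-0.718,0.506,-0.088],"delta_rot": [0.49,0.187,-0.047],"fingers": 0}]}}

```text
time_s: 11.0
tool_pos: [0.4742, 0.2173, 0.2304]
tool_rot: [0.126, 0.802, 0.583, 0.034]
force: [0.8, -0.4, -5.1]
finger_gap: 0.0261
gripper_force: 79.7
```

Emit:
{"op": "carry_out", "data": {"deltas": [{"translation": [-0.718,0.497,-0.126],"delta_rot": [0.49,0.187,-0.047],"fingers": 0},{"translation": [-0.717,0.486,-0.164],"delta_rot": [0.49,0.187,-0.047],"fingers": 0},{"translation": [-0.716,0.474,-0.2],"delta_rot": [0.49,0.187,-0.047],"fingers": 0},{"translation": [-0.714,0.46,-0.237],"delta_rot": [0.49,0.187,-0.047],"fingers": 0},{"translation": [-0.712,0.444,-0.272],"delta_rot": [0.49,0.187,-0.047],"fingers": 0}]}}

```text
time_s: 11.5
tool_pos: [0.4997, 0.117, 0.2689]
tool_rot: [-0.001, 0.802, 0.598, -0.002]
force: [-0.4, 0.4, -6.2]
finger_gap: 0.0253
gripper_force: 79.7
```

Emit:
{"op": "carry_out", "data": {"deltas": [{"translation": [-0.658,0.369,0.08],"delta_rot": [0,0,0],"fingers": 0},{"translation": [-0.658,0.369,0.08],"delta_rot": [0,0,0],"fingers": 0},{"translation": [-0.658,0.369,0.08],"delta_rot": [0,0,0],"fingers": 0},{"translation": [-0.658,0.369,0.08],"delta_rot": [0,0,0],"fingers": 0},{"translation": [-0.658,0.369,0.08],"delta_rot": [0,0,0],"fingers": 0}]}}

```text
time_s: 12.0
tool_pos: [0.5201, 0.0252, 0.2583]
tool_rot: [-0.0, 0.802, 0.597, -0.002]
force: [0.6, -0.6, -6.0]
finger_gap: 0.0256
gripper_force: 79.8
```

Emit:
{"op": "carry_out", "data": {"deltas": [{"translation": [-0.658,0.369,0.08],"delta_rot": [0,0,0],"fingers": 0},{"translation": [-0.658,0.369,0.08],"delta_rot": [0,0,0],"fingers": 0},{"translation": [-0.658,0.369,0.08],"delta_rot": [0,0,0],"fingers": 0},{"translation": [-0.658,0.369,0.08],"delta_rot": [0,0,0],"fingers": 0},{"translation": [-0.658,0.369,0.08],"delta_rot": [0,0,0],"fingers": 0}]}}

```text
time_s: 12.5
tool_pos: [0.5406, -0.0667, 0.2483]
tool_rot: [-0.0, 0.802, 0.597, -0.002]
force: [0.4, 0.2, -6.1]
finger_gap: 0.0254
gripper_force: 79.8
```

Emit:
{"op": "carry_out", "data": {"deltas": [{"translation": [-0.658,0.369,0.08],"delta_rot": [0,0,0],"fingers": 0},{"translation": [-0.658,0.369,0.08],"delta_rot": [0,0,0],"fingers": 0},{"translation": [-0.658,0.369,0.08],"delta_rot": [0,0,0],"fingers": 0},{"translation": [-0.658,0.369,0.08],"delta_rot": [0,0,0],"fingers": 0},{"translation": [-0.658,0.369,0.08],"delta_rot": [0,0,0],"fingers": 0}]}}

```text
time_s: 13.0
tool_pos: [0.5614, -0.1584, 0.2384]
tool_rot: [-0.001, 0.802, 0.598, -0.002]
force: [0.0, 0.1, -6.1]
finger_gap: 0.0258
gripper_force: 79.8
```

Emit:
{"op": "carry_out", "data": {"deltas": [{"translation": [0,0,0],"delta_rot": [0,0,0],"fingers": 0},{"translation": [0,0,0],"delta_rot": [0,0,0],"fingers": 0},{"translation": [0,0,0],"delta_rot": [0,0,0],"fingers": 0},{"translation": [0,0,0],"delta_rot": [0,0,0],"fingers": 0},{"translation": [0,0,0],"delta_rot": [0,0,0],"fingers": 0}]}}

```text
time_s: 13.5
tool_pos: [0.5625, -0.1561, 0.24]
tool_rot: [0.0, 0.801, 0.598, -0.001]
force: [0.6, 1.2, -5.6]
finger_gap: 0.0255
gripper_force: 79.9
```

```bash
python3 - <<'E'
from plant import bot
from h import *
import pickle
s=bot.get_state();p,R=pose(s);np.set_printoptions(precision=4,suppress=True)
print(s['time_s'],p,R.as_matrix(),s['joint_pos'],s['finger_gap'],s['force'])
c=bot.read_camera('wrist');S=bot.read_camera('scene');pickle.dump((c,S),open('c7.pkl','wb'))
im=c["image"][:,:,::-1].copy();k=p-.051*R.as_matrix()[:,2]*1
z=R.as_matrix()[:,2]
l=cv2.resize(im[100:400,130:430],(390,390),interpolation=2)
im2=S["image"][:,:,::-1].copy()
for C,I in ((S,im2),):
  for h in(.032,-.026):
    cv2.circle(I,tuple(int(v) for v in proj(C,p+h*z).round()),1,(0,0,255),-1)
  cv2.circle(I,tuple(int(v) for v in proj(C,np.array([.5625,-.156,.1])).round()),1,(0,255,0),-1)
r=cv2.resize(im2[200:330,125:255],(390,390),interpolation=2)
cv2.imwrite('pics/w7.png',np.hstack([l,r]))
E
```

```text
13.5 [ 0.5625 -0.1561  0.24  ] [[ 0.2842  0.9588 -0.0006]
 [ 0.9588 -0.2842 -0.0014]
 [-0.0015 -0.0002 -1.    ]] [ 0.4358  0.4088 -0.3663  1.8715  0.1854  0.8947 -0.3078] 0.02554368092808052 [ 0.6318  1.1892 -5.5674]
```

View pics/w7.png

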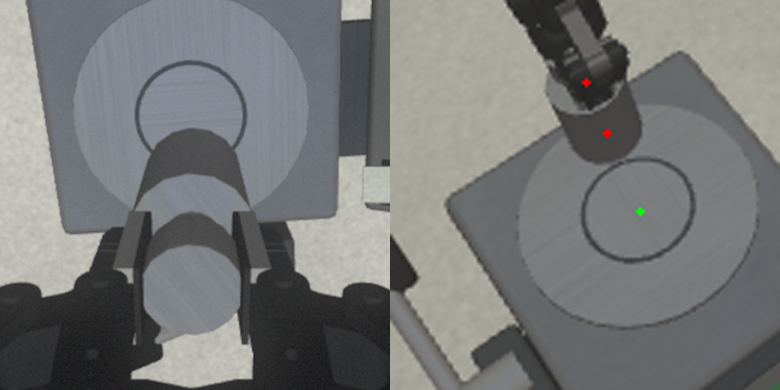

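The picture shows the weight hanging straight. Its underside centre is at the predicted red point, and the green target sits on the ring's centre. I'll lower it.

Emit:
{"op": "carry_out", "data": {"deltas": [{"translation": [0,0,0.8],"delta_rot": [0,0,0],"fingers": 0},{"translation": [0,0,0.9],"delta_rot": [0,0,0],"fingers": 0},{"translation": [0,0,0.9],"delta_rot": [0,0,0],"fingers": 0},{"translation": [0,0,0.7],"delta_rot": [0,0,0],"fingers": 0},{"translation": [0,0,0.4],"delta_rot": [0,0,0],"fingers": 0}]}}

```text
time_s: 14.1
tool_pos: [0.5619, -0.1566, 0.1461]
tool_rot: [-0.0, 0.802, 0.598, -0.001]
force: [0.3, 0.4, -5.7]
finger_gap: 0.0257
gripper_force: 79.8
```

Emit:
{"op": "carry_out", "data": {"deltas": [{"translation": [0,0,0.1],"delta_rot": [0,0,0],"fingers": 0},{"translation": [0,0,0.1],"delta_rot": [0,0,0],"fingers": 0},{"translation": [0,0,0.1],"delta_rot": [0,0,0],"fingers": 0},{"translation": [0,0,0.1],"delta_rot": [0,0,0],"fingers": 0},{"translation": [0,0,0],"delta_rot": [0,0,0],"fingers": 0}]}}

```text
time_s: 14.6
tool_pos: [0.5625, -0.1569, 0.1375]
tool_rot: [0.0, 0.802, 0.598, -0.001]
force: [-0.1, 0.6, -5.4]
finger_gap: 0.0255
gripper_force: 79.8
```

Emit:
{"op": "carry_out", "data": {"deltas": [{"translation": [0,0,0.04],"delta_rot": [0,0,0],"fingers": 0},{"translation": [0,0,0.04],"delta_rot": [0,0,0],"fingers": 0},{"translation": [0,0,0.04],"delta_rot": [0,0,0],"fingers": 0},{"translation": [0,0,0],"delta_rot": [0,0,0],"fingers": 0},{"translation": [0,0,0],"delta_rot": [0,0,0],"fingers": 0}]}}

```text
time_s: 15.1
tool_pos: [0.5624, -0.1568, 0.1343]
tool_rot: [0.0, 0.802, 0.598, -0.001]
force: [-0.5, -0.1, -6.2]
finger_gap: 0.0255
gripper_force: 79.8
```

Emit:
{"op": "carry_out", "data": {"deltas": [{"translation": [0,0,0.05],"delta_rot": [0,0,0],"fingers": 0},{"translation": [0,0,0.05],"delta_rot": [0,0,0],"fingers": 0},{"translation": [0,0,0.05],"delta_rot": [0,0,0],"fingers": 0},{"translation": [0,0,0],"delta_rot": [0,0,0],"fingers": 0},{"translation": [0,0,0],"delta_rot": [0,0,0],"fingers": 0}]}}

```text
time_s: 15.6
tool_pos: [0.5625, -0.1568, 0.1307]
tool_rot: [0.0, 0.802, 0.598, -0.001]
force: [0.0, -0.7, -4.0]
finger_gap: 0.0258
gripper_force: 80.0
```

Emit:
{"op": "carry_out", "data": {"deltas": [{"translation": [0,0,0.05],"delta_rot": [0,0,0],"fingers": 0},{"translation": [0,0,0.05],"delta_rot": [0,0,0],"fingers": 0},{"translation": [0,0,0],"delta_rot": [0,0,0],"fingers": 0},{"translation": [0,0,0],"delta_rot": [0,0,0],"fingers": 0},{"translation": [0,0,0],"delta_rot": [0,0,0],"fingers": 0}]}}

```text
time_s: 16.1
tool_pos: [0.5625, -0.1569, 0.1282]
tool_rot: [0.0, 0.802, 0.598, -0.001]
force: [-0.1, -0.2, -2.4]
finger_gap: 0.0254
gripper_force: 80.1
```

Emit:
{"op": "carry_out", "data": {"deltas": [{"translation": [0,0,0.05],"delta_rot": [0,0,0],"fingers": 0},{"translation": [0,0,0.04],"delta_rot": [0,0,0],"fingers": 0},{"translation": [0,0,0.03],"delta_rot": [0,0,0],"fingers": 0},{"translation": [0,0,0],"delta_rot": [0,0,0],"fingers": 0},{"translation": [0,0,0],"delta_rot": [0,0,0],"fingers": 0}], "grip_force": 20}}

```text
time_s: 16.6
tool_pos: [0.5626, -0.1569, 0.1252]
tool_rot: [0.0, 0.802, 0.598, -0.001]
force: [0.2, 0.2, 1.5]
finger_gap: 0.0258
gripper_force: 80.4
```

Emit:
{"op": "carry_out", "data": {"deltas": [{"translation": [0,0,0],"delta_rot": [0,0,0],"fingers": 0.38},{"translation": [0,0,0],"delta_rot": [0,0,0],"fingers": 0.5},{"translation": [0,0,0],"delta_rot": [0,0,0],"fingers": 0.8},{"translation": [0,0,0],"delta_rot": [0,0,0],"fingers": 1},{"translation": [0,0,0],"delta_rot": [0,0,0],"fingers": 1}]}}

```text
time_s: 17.1
tool_pos: [0.5624, -0.1569, 0.1251]
tool_rot: [0.0, 0.802, 0.598, -0.001]
force: [0.4, 0.7, 0.7]
finger_gap: 0.0835
gripper_force: 0.0
```

Emit:
{"op": "carry_out", "data": {"deltas": [{"translation": [0,0,0],"delta_rot": [0,0,0],"fingers": 1},{"translation": [0,0,0],"delta_rot": [0,0,0],"fingers": 1},{"translation": [0,0,0],"delta_rot": [0,0,0],"fingers": 1},{"translation": [0,0,0],"delta_rot": [0,0,0],"fingers": 1},{"translation": [0,0,0],"delta_rot": [0,0,0],"fingers": 1}]}}

```text
time_s: 17.6
tool_pos: [0.5624, -0.1569, 0.1251]
tool_rot: [0.0, 0.802, 0.598, -0.001]
force: [0.2, 0.7, -0.1]
finger_gap: 0.0853
gripper_force: 0.0
```

Emit:
{"op": "carry_out", "data": {"deltas": [{"translation": [0,0,-0.3],"delta_rot": [0,0,0],"fingers": 1},{"translation": [0,0,-0.8],"delta_rot": [0,0,0],"fingers": 1},{"translation": [0,0,-1],"delta_rot": [0,0,0],"fingers": 1},{"translation": [0,0,-1],"delta_rot": [0,0,0],"fingers": 1},{"translation": [0,0,-1],"delta_rot": [0,0,0],"fingers": 1}]}}

```text
time_s: 18.1
tool_pos: [0.5624, -0.1566, 0.2292]
tool_rot: [0.0, 0.802, 0.598, -0.001]
force: [-0.2, -0.3, -0.4]
finger_gap: 0.0853
gripper_force: 0.0
```

Released, and the tool force is back to zero. Next I'll shut the fingers and move above the paddle.

```bash
python3 - <<'E'
from plant import bot
from h import *
import pickle
s=bot.get_state();p,R=pose(s);np.set_printoptions(precision=4,suppress=True)
rows(p,R,[.464,-.288,.17],R,10);print(s['joint_pos'])
S=bot.read_camera('scene');c=bot.read_camera('wrist');pickle.dump((S,c),open('c8.pkl','wb'))
l=cv2.resize(c["image"][60:360,130:430,::-1],(390,390),interpolation=2)
r=cv2.resize(S["image"][200:330,125:255,::-1],(390,390),interpolation=2)
cv2.imwrite('pics/w8.png',np.hstack([l,r]))
E
```

```text
10 rot [0.0, 0.0, 0.0]
trans [-0.616, -0.227, 0.238]
[ 0.4349  0.4203 -0.3653  1.8838  0.1934  0.8719 -0.3154]
```

View pics/w8.png

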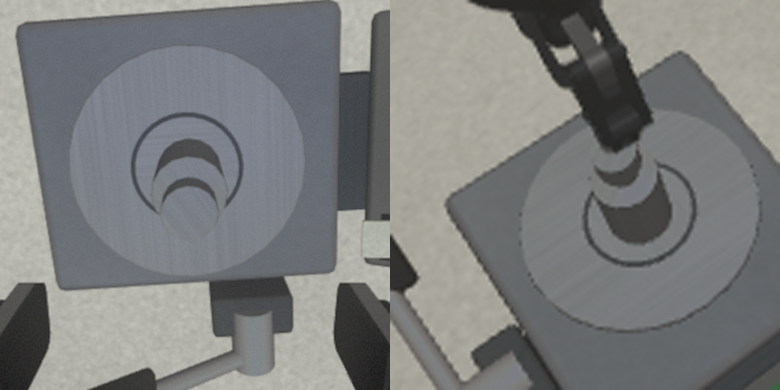

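The weight stands upright inside the ring. In the scene crop its base edge is at (637,243) and the ring's is at (637,265), so it is centred.

Emit:
{"op": "carry_out", "data": {"deltas": [{"translation": [-0.616,-0.227,0.1],"delta_rot": [0,0,0],"fingers": 0},{"translation": [-0.616,-0.227,0.1],"delta_rot": [0,0,0],"fingers": 0},{"translation": [-0.616,-0.227,0.1],"delta_rot": [0,0,0],"fingers": 0},{"translation": [-0.616,-0.227,0.1],"delta_rot": [0,0,0],"fingers": 0},{"translation": [-0.616,-0.227,0.1],"delta_rot": [0,0,0],"fingers": 0}]}}

```text
time_s: 18.7
tool_pos: [0.5119, -0.224, 0.2145]
tool_rot: [-0.0, 0.802, 0.597, -0.001]
force: [0.0, -0.8, 0.4]
finger_gap: 0.0123
gripper_force: 0.0
```

Emit:
{"op": "carry_out", "data": {"deltas": [{"translation": [-0.616,-0.227,0.3],"delta_rot": [0,0,0],"fingers": 0},{"translation": [-0.616,-0.227,0.3],"delta_rot": [0,0,0],"fingers": 0},{"translation": [-0.616,-0.227,0.3],"delta_rot": [0,0,0],"fingers": 0},{"translation": [-0.616,-0.227,0.3],"delta_rot": [0,0,0],"fingers": 0},{"translation": [-0.616,-0.227,0.3],"delta_rot": [0,0,0],"fingers": 0}]}}

```text
time_s: 19.2
tool_pos: [0.4632, -0.2892, 0.1771]
tool_rot: [0.0, 0.802, 0.598, -0.001]
force: [0.4, -1.0, 0.3]
finger_gap: 0.0002
gripper_force: 0.0
```

Emit:
{"op": "carry_out", "data": {"deltas": [{"translation": [0,0,0.4],"delta_rot": [0,0,0],"fingers": 0},{"translation": [0,0,0.4],"delta_rot": [0,0,0],"fingers": 0},{"translation": [0,0,0.4],"delta_rot": [0,0,0],"fingers": 0},{"translation": [0,0,0.3],"delta_rot": [0,0,0],"fingers": 0},{"translation": [0,0,0],"delta_rot": [0,0,0],"fingers": 0}]}}

```text
time_s: 19.7
tool_pos: [0.464, -0.2874, 0.1392]
tool_rot: [-0.001, 0.801, 0.598, -0.001]
force: [0.0, 0.2, -1.5]
finger_gap: 0.0002
gripper_force: 0.0
```

```bash
python3 - <<'E'
from plant import bot
from h import *
import pickle
np.set_printoptions(precision=4,suppress=True)
s=bot.get_state();p,R=pose(s);print(s['time_s'],p,s['force'],s['finger_gap'],s['joint_pos'])
c=bot.read_camera('wrist');tip=p-.0345*R.as_matrix()[:,2]
g=cv2.cvtColor(c['image'],cv2.COLOR_RGB2GRAY)
C=np.array([.468,-.289,.139])
print('tip px',proj(c,tip),'paddle px',proj(c,C))
for dx in (-.028,0,.028):
  X=C+np.array([-.974*np.cos(.49),.225*np.cos(.49),np.sin(.49)])*dx;print(X,proj(c,X))
E
```

```text
19.7 [ 0.464  -0.2874  0.1392] [ 0.0296  0.1929 -1.5255] 0.00016362045780757905 [ 0.6744  0.4863 -0.3148  2.0554  0.2476  0.637  -0.0945]
tip px [276.5074 287.2083] paddle px [285.2859 254.6244]
[ 0.4921 -0.2946  0.1258] [331.4389 242.193 ]
[ 0.468 -0.289  0.139] [285.2859 254.6244]
[ 0.4439 -0.2834  0.1522] [232.7221 268.7824]
```

Emit:
{"op": "carry_out", "data": {"deltas": [{"translation": [0,0,0.3],"delta_rot": [0,0,0],"fingers": 0},{"translation": [0,0,0.3],"delta_rot": [0,0,0],"fingers": 0},{"translation": [0,0,0.3],"delta_rot": [0,0,0],"fingers": 0},{"translation": [0,0,0.3],"delta_rot": [0,0,0],"fingers": 0},{"translation": [0,0,0.3],"delta_rot": [0,0,0],"fingers": 0}]}}

```text
time_s: 20.25
tool_pos: [0.464, -0.2884, 0.1023]
tool_rot: [0.0, 0.802, 0.598, -0.001]
force: [-1.1, -0.2, 3.7]
finger_gap: 0.0001
gripper_force: 1.4
```

Emit:
{"op": "carry_out", "data": {"deltas": [{"translation": [0,0,0.3],"delta_rot": [0,0,0],"fingers": 0},{"translation": [0,0,0.3],"delta_rot": [0,0,0],"fingers": 0},{"translation": [0,0,0.3],"delta_rot": [0,0,0],"fingers": 0},{"translation": [0,0,0.3],"delta_rot": [0,0,0],"fingers": 0},{"translation": [0,0,0],"delta_rot": [0,0,0],"fingers": 0}]}}

```text
time_s: 20.75
tool_pos: [0.4636, -0.2882, 0.0718]
tool_rot: [-0.0, 0.802, 0.598, -0.001]
force: [-2.1, -0.1, 4.0]
finger_gap: 0.0002
gripper_force: 1.8
```

Emit:
{"op": "carry_out", "data": {"deltas": [{"translation": [0,0,0.3],"delta_rot": [0,0,0],"fingers": 0},{"translation": [0,0,0.3],"delta_rot": [0,0,0],"fingers": 0},{"translation": [0,0,0.3],"delta_rot": [0,0,0],"fingers": 0},{"translation": [0,0,0.2],"delta_rot": [0,0,0],"fingers": 0},{"translation": [0,0,0],"delta_rot": [0,0,0],"fingers": 0}]}}

```text
time_s: 21.25
tool_pos: [0.464, -0.2884, 0.0447]
tool_rot: [0.0, 0.802, 0.598, -0.001]
force: [-2.7, -0.8, 5.1]
finger_gap: 0.0002
gripper_force: 2.5
```

Emit:
{"op": "carry_out", "data": {"deltas": [{"translation": [0,0,0.08],"delta_rot": [0,0,0],"fingers": 0},{"translation": [0,0,0.08],"delta_rot": [0,0,0],"fingers": 0},{"translation": [0,0,0],"delta_rot": [0,0,0],"fingers": 0},{"translation": [0,0,0],"delta_rot": [0,0,0],"fingers": 0},{"translation": [0,0,0],"delta_rot": [0,0,0],"fingers": 0}]}}

```text
time_s: 21.75
tool_pos: [0.4643, -0.2886, 0.0429]
tool_rot: [0.001, 0.802, 0.598, -0.001]
force: [-6.3, 1.4, 21.0]
finger_gap: 0.0001
gripper_force: 11.4
```

Emit:
{"op": "carry_out", "data": {"deltas": [{"translation": [0,0,0.06],"delta_rot": [0,0,0],"fingers": 0},{"translation": [0,0,0],"delta_rot": [0,0,0],"fingers": 0},{"translation": [0,0,0],"delta_rot": [0,0,0],"fingers": 0},{"translation": [0,0,0],"delta_rot": [0,0,0],"fingers": 0},{"translation": [0,0,0],"delta_rot": [0,0,0],"fingers": 0}]}}

```text
time_s: 22.25
tool_pos: [0.4645, -0.2887, 0.0423]
tool_rot: [0.002, 0.802, 0.598, -0.001]
force: [-8.6, 2.3, 35.3]
finger_gap: 0.0001
gripper_force: 17.6
```

```bash
python3 - <<'E'
from plant import bot
from h import *
import pickle
np.set_printoptions(precision=4,suppress=True)
s=bot.get_state();print(s['tool_pos'],s['force'])
S=bot.read_camera('scene');c=bot.read_camera('wrist');T=bot.read_camera('top');pickle.dump((S,c,T),open('c9.pkl','wb'))
# bright rod pixels: lever rod between pivot and paddle, in wrist view
P0=np.array([.468,-.289,.136]);u=np.array([-.974,.225,0]);piv=P0-.115*(np.cos(.489)*u+np.array([0,0,np.sin(.489)]))
piv[2]=.082
for th in (.489,0.05,-.08,-.14):
    X=lambda r:piv+r*(np.cos(th)*u+np.array([0,0,np.sin(th)]))
    print(th,'r.06',proj(S,X(.06)),'wrist r.075',proj(c,X(.075)),proj(c,X(.06)))
g=cv2.cvtColor(S['image'],cv2.COLOR_RGB2GRAY);print(g[290:345:3,112:150:2])
E
```

```text
[ 0.4645 -0.2887  0.0423] [-8.5959  2.3385 35.2832]
0.489 r.06 [132.5735 309.8626] wrist r.075 [404.3594 343.1485] [438.6984 327.2161]
0.05 r.06 [135.3996 311.3947] wrist r.075 [354.9434 293.1322] [393.5274 290.0021]
-0.08 r.06 [136.7753 312.7805] wrist r.075 [350.557 281.269] [388.0908 280.577 ]
-0.14 r.06 [137.4798 313.5486] wrist r.075 [349.7346 276.236 ] [386.5972 276.5071]
[[ 60  75  55  39  43  45  35  51  67  36  38  37  95 155 157 155 159 152
  154]
 [ 76  77  77  60  45  53  83  36  39  69  39  38  38  92 154 157 159 158
  158]
 [155  76  76  76  44  48  40  37  35  42  38  39  39  38 157 157 160 155
  155]
 [114  91  76  76  76  60  53  49  39  39  40  39  40  39  37 156 154 151
  151]
 [ 97  42  50  85  91  74  43  39  37 113 111  78  36  47 157 157 155 156
  158]
 [126  52  49  54  57  42  40  39  40 111 117 110  89 151 157 155 154 157
  158]
 [159 105  42 158 157  41  41  38  39  93 113 117 108  82 154 153 155 158
  156]
 [153 155 154 153 152 157 125 155 155 157  98 114 118 106  80 161 157 149
  159]
 [158 155 154 154 156 154 153 154 152 159 159 103 116 117 103 115 157 151
  152]
 [154 151 159 157 157 155 154 157 152 156 154 155 107 116 115 101 103 155
  158]
 [156 159 162 159 153 154 158 157 155 156 156 157 108 110 116 114  97 153
  154]
 [156 160 155 155 155 156 157 156 152 155 159 160 153 122 112 118 111  93
  155]
 [152 153 153 154 159 155 157 154 150 155 156 151 154 157  91 113 118 108
   88]
 [156 151 156 158 158 153 155 151 153 155 154 157 156 161 156  98 113  91
   98]
 [153 156 162 157 158 159 154 158 156 153 158 156 158 158 158 115 102 112
  116]
 [154 154 156 155 158 155 155 155 155 154 153 158 157 157 154 112 116 118
  119]
 [156 152 153 156 156 160 157 156 153 153 155 153 154 148 158 157 119 119
  118]
 [155 153 157 157 162 158 153 156 155 154 152 153 154 155 151 154 158 119
  117]
 [158 161 159 159 157 152 158 155 155 153 158 155 156 153 156 155 149 152
  106]]
```

```bash
python3 - <<'E'
from h import *
import pickle
S,c,T=pickle.load(open('c9.pkl','rb'))
g=cv2.cvtColor(c['image'],cv2.COLOR_RGB2GRAY);print(*range(255,306,2))
for x in (360,375,387,400): print(x,g[255:306:2,x])
E
```

```text
255 257 259 261 263 265 267 269 271 273 275 277 279 281 283 285 287 289 291 293 295 297 299 301 303 305
360 [187 164  86 100 109 122 127 133 134 134 137 138 141 140 137 135 133 119
 130 189 189 186 187 191 187 183]
375 [193 172  85 101 112 122 128 132 133 135 138 138 141 141 139 138 134 124
 122 183 183 186 184 188 186 187]
387 [185 165  89 101 111 121 131 134 133 134 135 139 142 138 138 137 137 127
 121 178 180 183 188 190 190 194]
400 [181 160  89 103 113 123 129 133 137 135 137 141 144 139 136 136 135 127
 115 184 184 183 182 186 188 185]
```

The rod's centre row is about 275 in the wrist view. The value predicted for the lever at its stop is 276.5, so it is fully down. I'll release it by rising slowly and clearing the paddle.

Emit:
{"op": "carry_out", "data": {"deltas": [{"translation": [0,0,-0.3],"delta_rot": [0,0,0],"fingers": 0},{"translation": [0,0,-0.5],"delta_rot": [0,0,0],"fingers": 0},{"translation": [0,0,-0.5],"delta_rot": [0,0,0],"fingers": 0},{"translation": [0,0,-0.5],"delta_rot": [0,0,0],"fingers": 0},{"translation": [0,0,-0.5],"delta_rot": [0,0,0],"fingers": 0}]}}

```text
time_s: 22.9
tool_pos: [0.4653, -0.2884, 0.0988]
tool_rot: [0.001, 0.801, 0.598, 0.0]
force: [2.9, -1.0, 2.1]
finger_gap: 0.0001
gripper_force: 1.1
```

Emit:
{"op": "carry_out", "data": {"deltas": [{"translation": [0,0,-0.5],"delta_rot": [0,0,0],"fingers": 0},{"translation": [0,0,-0.5],"delta_rot": [0,0,0],"fingers": 0},{"translation": [0,0,-0.8],"delta_rot": [0,0,0],"fingers": 0},{"translation": [0,0,-1],"delta_rot": [0,0,0],"fingers": 0},{"translation": [0,0,-1],"delta_rot": [0,0,0],"fingers": 0}]}}

```text
time_s: 23.4
tool_pos: [0.4629, -0.2877, 0.1932]
tool_rot: [-0.001, 0.802, 0.598, -0.001]
force: [-0.6, -0.2, -0.5]
finger_gap: 0.0001
gripper_force: 0.0
```

Emit:
{"op": "carry_out", "data": {"deltas": [{"translation": [0,0,-0.6],"delta_rot": [0,0,0],"fingers": 0},{"translation": [0,0,0],"delta_rot": [0,0,0],"fingers": 0},{"translation": [0,0,0],"delta_rot": [0,0,0],"fingers": 0},{"translation": [0,0,0],"delta_rot": [0,0,0],"fingers": 0},{"translation": [0,0,0],"delta_rot": [0,0,0],"fingers": 0}]}}

```text
time_s: 23.9
tool_pos: [0.4635, -0.2879, 0.2064]
tool_rot: [-0.001, 0.802, 0.598, -0.001]
force: [-0.2, 0.4, 0.5]
finger_gap: 0.0003
gripper_force: 0.0
```

```bash
python3 - <<'E'
from plant import bot
from h import *
import pickle
s=bot.get_state();print(s['time_s'],s['tool_pos'],s['force'])
S0,_=pickle.load(open('c8.pkl','rb'));S=bot.read_camera('scene')
d=np.abs(S['image'].astype(int)-S0['image']).max(2)
print('weight/pan base diff',d[262:285,190:225].mean(), 'lever rod diff',d[296:330,118:150].mean(),'short',d[105:150,335:385].mean(),'ref noise',d[350:400,100:200].mean())
E
```

```text
23.9 [ 0.46351931 -0.28786739  0.2063999 ] [-0.19674796  0.41933517  0.53075347]
weight/pan base diff 8.120496894409937 lever rod diff 10.604779411764707 short 9.665777777777778 ref noise 11.3674
```

The weight, lever and short weight all match the earlier image to within noise, so I'm handing in.

```bash
python3 -c "
from plant import bot
print(bot.hand_in())"
```

```text
the job is handed in; nothing more can be done
None
```

I've handed the job in; no verdict came back. By the last camera and force checks, the tall weight stands upright and centred on the pan, the print lever was pressed to its stop, held and sprang back, and the short weight is where it started.

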